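# Screw the padlock down in its clamp stand

## Task

Two identical clamp stands are on the blue mat; the brass padlock lies in one of them. Tighten that stand's knurled thumbscrew, clockwise seen from above and regripping between twists, until it is fully home and its foot sits on the padlock, then let go. Leave the padlock lying under the screw, and do not turn the other stand's thumbscrew.

Things in the scene. Friction and masses are not known exactly. Their poses are not given: they have to be found in the camera images.
- screw (a joint): Thumbscrew of the stand holding the padlock: angle in rad, growing clockwise seen from above. 0 fully raised, 8.0 fully home (hard stop, foot on the padlock); starts at 1.2 to 2.8, so about one turn is left. Sinks 10 mm per turn (1.6 mm/rad), friction 0.04 N m, stays where left. Stand fixed to the table: base 114 x 80 x 12 mm, column on the robot's side, open on the far side.
- screw_grip (a point): Point on that thumbscrew's vertical axis at grip height; sinks with the screw, 99 mm above the table when home. Head: knurled round steel cylinder, 40 mm diameter, 28 mm high, black slot on top; top 11 mm above this point, underside 17 mm below. Grip across it from above, any yaw. Below lie a 26 mm wide collar and the stand's 32 mm wide arm, top 27 mm below this point when home.
- padlock: Loose brass padlock lying flat on the stand's base under the screw: body 40 x 48 x 22 mm with a dark steel shackle sticking out about 37 mm along its x axis. Origin: centre of the body's underside, 12 mm above the table. The 22 mm wide foot of the screw comes down on the middle of the body.
- spare_screw (a joint): Angle in rad of the identical thumbscrew of the other, identical stand, which has a brass door-lock cylinder (62 mm long, no shackle) lying in it. Same sense as the first. It starts between 1.5 and 2.5 and must stay between 0.8 and 3.2.
Mind the look-alikes: they are no part of the job. What is shaped like the part that bears screw but turquoise is not meant. What is shaped like the padlock but purple is not meant.

How it is judged (in metres and radians):
At the end, for the whole second after the job is handed in: The thumbscrew over the padlock is home (within 0.4 rad of its stop, joint above 7.6) and still, the padlock's body centre is within 20 mm of the screw's axis, and the other stand's thumbscrew is between 0.8 and 3.2 rad (value of joint screw above 7.6 rad and velocity of joint screw between -0.1 and 0.1 rad/s and horizontal distance between padlock and screw_grip below 0.02 m and value of joint spare_screw between 0.8 and 3.2 rad); the robot touches nothing.
It fails at once if the other stand's thumbscrew is turned (value of joint spare_screw below 0.8 rad or value of joint spare_screw above 3.2 rad).
It also fails if it takes over 61 s, if anything falls off the work surface, if the arm or the gripper's body presses on something with over 40 N, if the wrist force passes 120 N, or if a joint passes its speed limit or range.

## Robot

A 6-joint arm with a two-finger parallel gripper is mounted at the origin on the work surface. World frame = base frame: x ahead of the robot, y to its left, z up, the work surface at z = 0. Lengths are in m, angles in degrees, forces in N, time in s.
With the tool pointing down it reaches from about 0.35 to 0.8 m from the base axis. Payload 7.3 kg.
Tool frame: the origin (TCP) lies on the mounting face of the last link; the fingertips stand 173 mm ahead of it and the grasp point (between the pads) lies 155 mm ahead of it (nose_length is the z of the fingertips in the tool frame, in m); z points along the fingers, y is the direction in which the jaws open and shut (so a half turn about z gives the same grasp; the last joint's range is limited). The gripper opens to 85 mm and grips with 20 to 120 N. Pads are 22 mm wide; open, the fingers measure 114 mm over their backs; the gripper's body (76 mm by 85 mm) begins 54 mm behind the grasp point. The pads swing forward as they close: fully open they stand 13 mm farther back than shut.
Start: joints at [61.135, 19.595, 87.324, -0, 73.075, -8.365], TCP at [0.184, 0.492, 0.405] pointing down, gripper open.
Joint ranges: [-145.02, 145.02], [-44.19, 115.74], [2.07, 154.8], [-57.11, 237.11], [16.16, 152.29], [-177.93, 177.93]. Speed limits (degrees/s): [147.25, 147.25, 180, 180, 180, 180].

## Interface

Orientations are given as a 3x3 rotation matrix whose columns are the frame's x, y, z axes.
In Python, from station import * gives the robot as it stands.
- The arm moves only by the tool apply_moves, never from a script. Its argument "motion" is a list of rows, each an object with "slide": the shift along the tool's x, y, z in m, a list of three; "twist": the turn about the tool's z in degrees. In form: [{"slide": [dx, dy, dz], "twist": twist}, ...]. A call has 1 to 8 rows; each row shifts and turns the commanded pose from where the row before left it, along the tool's axes as they then stand; what a row does not reach is not made up. A row lasts 1/12 s, in which the tool goes at most 41.7 mm and 7.16 degrees, less where a joint would pass 70% of its speed; a pose out of reach is approached as far as the arm can. A call is refused whole if a number of a shift passes 0.0417 or a number of a turn 7.16, either way. A call with a gripper value outside its range is refused whole. "claw" is the closure, from 0 (fully open) to 1 (shut), set as the call begins (left out, the last holds). The fingers move at their own pace and stop on an object; "newtons" is the grip in N (left out, the last holds). Time passes only in rows, so rows that do not move let the fingers close. It gives the time, the measured TCP pose, the force and the opening at its end, in the units of the state.
- observe(): the state, without advancing time (a new reading comes with each control period).
- grab_frame(name): name is "side" or "top" or "wrist"; returns a dict with "pixels" (420x560x3 uint8, blue, green, red), "range_z" (420x560 float32, m along the optical axis (not along the pixel's ray), 0 where there is no reading), "K" (3x3 intrinsics, pixels), "eye" and "orientation" of the camera in the world; the wrist camera has in their place "tool_from_camera" (4x4, takes a point from camera to tool coordinates, whose origin is the TCP and whose axes are the flange's). Camera axes: x right, y up, looking along -z (the intrinsics and any distortion apply to the point x, -y, -z); pixel columns grow to the right and rows downward; lengths in m; the calibration is good to about 2 mm. The wrist camera is an equidistant fisheye: a pixel r from the principal point sees the ray r / f radians off the axis. A picture is of the moment at which its call begins: read the wrist's pose just before it.
- close_job(): hands the job in, once; it reports no verdict.
The state is a dict: "clock": time; "joint_pos": joint angles; "joint_vel": joint speeds; "joint_efforts": joint torques, N m; "eef_pos": TCP position; "tool_rot": TCP orientation; "force": force on the tool from outside, world axes, zero at the start; "ft_torque": the same for the moment, N m; "gripper_width": opening from 0.0 (shut) to 1.0 (fully open).
Only numpy, scipy, OpenCV 4.12 (cv2) and the standard library are available. Lean on these libraries where they do the work, as an engineer would, in place of code of your own. Each camera call takes 0.05 s, during which the arm holds its last target. There are 200 camera calls.

## Working session

There is one attempt and no reset: what is moved stays moved. The work goes in short steps, Python scripts to look and compute and a tool call to move; the robot and the scene stay as the last step left them, time stands still between calls to the robot, and variables do not carry over. Pictures are saved under pics/ and viewed, about 8 in all and at most 12, crops included, and the job is handed in when it is done.

Besides the shell and the picture viewer there is one more tool, called after "Emit:" as name(argument=value, ...) on one line, values as JSON. apply_moves: Moves the arm, as the interface text tells. Its arguments: {"type":"object","properties":{"motion":{"type":"array","items":{"type":"object","properties":{"slide":{"type":"array","items":{"type":"number"}},"twist":{"type":"number"}}}},"claw":{"type":"number"},"newtons":{"type":"number"}},"required":["motion"]}

```bash
mkdir -p pics; ls; python3 - <<'E'
from station import *
import cv2,numpy as np
s=observe();print(s['clock'],s['eef_pos'],s['tool_rot'],s['joint_pos'])
for n in("top","side"):
    f=grab_frame(n);cv2.imwrite(f'pics/{n}0.png',f['pixels']);np.savez(f'{n}0.npz',**f);print(n,f['K'],f['eye'],f['orientation'],f.keys())
E
```

```text
pics
0.0 [0.18377796 0.4916289  0.4040153 ] [[-9.36674262e-01  3.50201004e-01 -7.64270811e-04]
 [ 3.50201764e-01  9.36673253e-01 -1.39365957e-03]
 [ 2.27811046e-04 -1.57305403e-03 -9.99998737e-01]] [ 6.11336550e+01  1.96367374e+01  8.73784985e+01 -2.09942781e-04
  7.30758335e+01 -8.36663701e+00]
top [[475.62079107   0.         275.32886747]
 [  0.         475.62079107 209.42817847]
 [  0.           0.           1.        ]] [4.17340304e-01 5.23070246e-04 8.89824881e-01] [[-0.02083021  0.99295978 -0.11660611]
 [-0.99977702 -0.02028367  0.00587186]
 [ 0.00346532  0.11670242  0.99316088]] dict_keys(['pixels', 'range_z', 'K', 'eye', 'orientation'])
side [[477.8632038    0.         273.58949126]
 [  0.         477.8632038  205.95164705]
 [  0.           0.           1.        ]] [0.4627219  0.54045918 0.54595173] [[-0.99092835  0.09193363 -0.09802664]
 [-0.13400431 -0.62060446  0.77258847]
 [ 0.0101911   0.77871581  0.62729406]] dict_keys(['pixels', 'range_z', 'K', 'eye', 'orientation'])
```

View pics/top0.png

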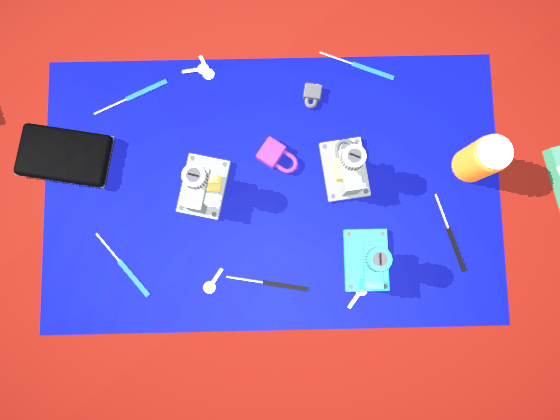

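View pics/side0.png

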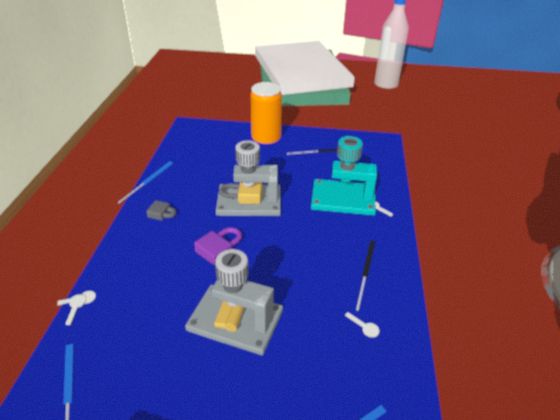

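The near stand (left in top view, 195,175) seems to hold the plain cylinder. The far stand (top view 352,153; side view 247,155) seems to have a dark shackle at side view (228,190). I'll zoom in to confirm and locate its head.

```bash
cat > h.py <<'E'
import numpy as np,cv2
def cloud(f):
    K=f['K'];v,u=np.mgrid[:420,:560];z=f['range_z']
    p=np.stack([(u-K[0,2])/K[0,0]*z,-(v-K[1,2])/K[1,1]*z,-z],-1)
    return p@f['orientation'].T+f['eye']
E
python3 - <<'E'
from h import *
t=np.load('top0.npz');s=np.load('side0.npz')
a=cv2.resize(t['pixels'][125:215,305:395],(400,400),interpolation=2)
b=cv2.resize(s['pixels'][135:225,205:295],(400,400),interpolation=2)
cv2.imwrite('pics/z.png',np.hstack([a,b]))
for nm,f in(('top',t),('side',s)):
    P=cloud(f);g=f['range_z']>0
    hsv=cv2.cvtColor(f['pixels'],cv2.COLOR_BGR2HSV)
    for box in([(320,380,130,200),(175,230,150,220)] if nm=='top' else [(215,285,138,215),(185,285,245,350)]):
        m=np.zeros((420,560),bool);m[box[2]:box[3],box[0]:box[1]]=1
        m&=g&(P[...,2]>.105)&(P[...,2]<.135)
        q=P[m];top=q[q[:,2]>np.percentile(q[:,2],90)-.004]
        c,r=cv2.minEnclosingCircle(top[:,:2].astype(np.float32))
        print(nm,len(q),len(top),np.median(top[:,2]),c,r,(top[:,:2].min(0)+top[:,:2].max(0))/2)
E
```

```text
top 499 428 0.11980871808230309 (0.594655454158783, -0.1363183557987213) 0.0201884713023901 [ 0.59511117 -0.13610684]
top 504 428 0.12039732839827777 (0.5675732493400574, 0.12962035834789276) 0.020270245149731636 [0.56821568 0.12924545]
side 409 252 0.12020879457761927 (0.5942085385322571, -0.13688096404075623) 0.02073395997285843 [ 0.59409506 -0.13679604]
side 845 608 0.12072463976741998 (0.5673704743385315, 0.1299336552619934) 0.020615994930267334 [0.56715722 0.13014591]
```

View pics/z.png

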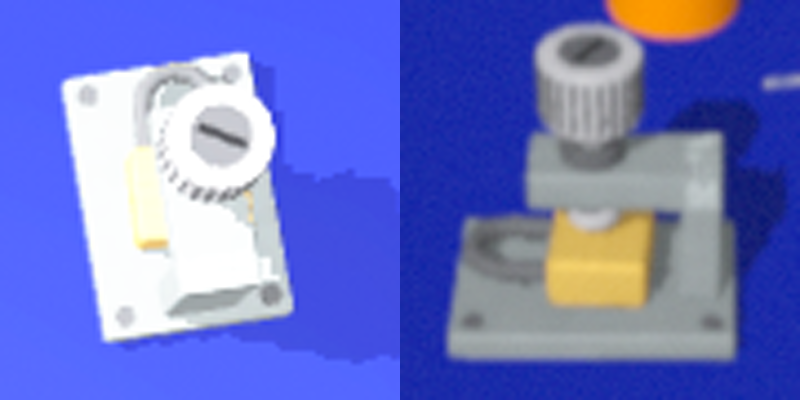

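Confirmed: the padlock (brass body with dark shackle) is in the right-hand stand. The head axis is about (0.5945, -0.1365) and its top is at 0.120, so the screw is at about 1.9 rad with roughly 6.1 rad to go. Moving over it.

Emit:
apply_moves(motion=[{"slide":[-0.03,-0.022,0]},{"slide":[-0.03,-0.022,0]},{"slide":[-0.03,-0.022,0]},{"slide":[-0.03,-0.022,0]},{"slide":[-0.03,-0.022,0]},{"slide":[-0.03,-0.022,0]},{"slide":[-0.03,-0.022,0]},{"slide":[-0.03,-0.022,0]}], claw=0)

```text
$.motion[0]: bad value
```

Emit:
apply_moves(motion=[{"slide":[-0.03,-0.022,0]},{"slide":[-0.03,-0.022,0]},{"slide":[-0.03,-0.022,0]},{"slide":[-0.03,-0.022,0]},{"slide":[-0.03,-0.022,0]},{"slide":[-0.03,-0.022,0]},{"slide":[-0.03,-0.022,0]},{"slide":[-0.03,-0.022,0]}])

```text
$.motion[0]: bad value
```

Emit:
apply_moves(motion=[{"slide":[-0.03,-0.022,0]},{"slide":[-0.03,-0.022,0]},{"slide":[-0.03,-0.022,0]},{"slide":[-0.03,-0.022,0]},{"slide":[0,0,0]},{"slide":[0,0,0]}])

```text
$.motion[0]: bad value
```

```bash
python3 - <<'E'
from station import *
s=observe();print(s['clock'],s['eef_pos'],s['tool_rot'].round(4) if hasattr(s['tool_rot'],'round') else s['tool_rot'],s['joint_pos'],s['force'])
E
```

```text
0.1 [0.18379767 0.49166412 0.40408452] [[-9.367e-01  3.502e-01 -7.000e-04]
 [ 3.502e-01  9.367e-01 -1.200e-03]
 [ 2.000e-04 -1.400e-03 -1.000e+00]] [ 6.11331908e+01  1.96348331e+01  8.73699728e+01  1.47733188e-03
  7.30751088e+01 -8.36783234e+00] [ 0.01874085 -0.68882276  1.06076312]
```

The calls were refused, apparently because `twist` is required in every row.

Emit:
apply_moves(motion=[{"slide":[-0.03,-0.022,0],"twist":0},{"slide":[-0.03,-0.022,0],"twist":0},{"slide":[-0.03,-0.022,0],"twist":0},{"slide":[-0.03,-0.022,0],"twist":0},{"slide":[-0.03,-0.022,0],"twist":0},{"slide":[-0.03,-0.022,0],"twist":0},{"slide":[-0.03,-0.022,0],"twist":0},{"slide":[-0.03,-0.022,0],"twist":0}], claw=0)

```text
clock: 0.77
eef_pos: [0.3475, 0.2412, 0.4046]
tool_rot: [[-0.937, 0.35, -0.0], [0.35, 0.937, -0.0], [0.0, -0.0, -1.0]]
force: [1.1, 0.1, -0.1]
gripper_width: 0.997
```

Emit:
apply_moves(motion=[{"slide":[-0.03,-0.022,0],"twist":0},{"slide":[-0.03,-0.022,0],"twist":0},{"slide":[-0.03,-0.022,0],"twist":0},{"slide":[-0.03,-0.022,0],"twist":0},{"slide":[-0.03,-0.022,0],"twist":0},{"slide":[-0.03,-0.022,0],"twist":0},{"slide":[-0.03,-0.022,0],"twist":0},{"slide":[-0.03,-0.022,0],"twist":0}])

```text
clock: 1.43
eef_pos: [0.5108, -0.0079, 0.4044]
tool_rot: [[-0.937, 0.351, -0.001], [0.351, 0.937, 0.0], [0.001, 0.0, -1.0]]
force: [0.3, 0.7, -0.3]
gripper_width: 0.997
```

Emit:
apply_moves(motion=[{"slide":[-0.03,-0.022,0],"twist":0},{"slide":[-0.03,-0.022,0],"twist":0},{"slide":[-0.03,-0.022,0],"twist":0},{"slide":[-0.03,-0.022,0],"twist":0},{"slide":[0,0,0],"twist":0},{"slide":[0,0,0],"twist":0}])

```text
clock: 1.93
eef_pos: [0.5922, -0.1323, 0.4032]
tool_rot: [[-0.936, 0.353, -0.002], [0.353, 0.936, 0.001], [0.002, 0.0, -1.0]]
force: [0.3, 0.8, 0.2]
gripper_width: 0.998
```

```bash
python3 - <<'E'
from station import *
s=observe();print(s['clock'],s['eef_pos'],s['tool_rot'].round(4),s['joint_pos'],s['force'])
E
```

```text
1.9333 [ 0.59218476 -0.13226574  0.40318851] [[-9.357e-01  3.527e-01 -2.000e-03]
 [ 3.527e-01  9.357e-01  9.000e-04]
 [ 2.200e-03  1.000e-04 -1.000e+00]] [-1.98257522e+01  2.84020928e+01  7.36730224e+01  8.23337250e-03
  7.80501823e+01 -8.91728240e+01] [0.26745979 0.83007801 0.18101546]
```

Emit:
apply_moves(motion=[{"slide":[-0.0036,-0.0031,0],"twist":0},{"slide":[0,0,0.01],"twist":-7.15},{"slide":[0,0,0.01],"twist":-7.15},{"slide":[0,0,0.01],"twist":-7.15},{"slide":[0,0,0.01],"twist":-7.15},{"slide":[0,0,0.01],"twist":-7.15},{"slide":[0,0,0.01],"twist":-7.15},{"slide":[0,0,0.01],"twist":-7.15}])

```text
clock: 2.6
eef_pos: [0.5936, -0.1333, 0.3347]
tool_rot: [[-0.866, -0.5, 0.0], [-0.5, 0.866, 0.0], [-0.0, 0.0, -1.0]]
force: [-0.0, 0.5, -0.4]
gripper_width: 0.999
```

Emit:
apply_moves(motion=[{"slide":[0,0,0.01],"twist":-7.15},{"slide":[0,0,0.01],"twist":-7.15},{"slide":[0,0,0.01],"twist":-7.15},{"slide":[0,0,0],"twist":0},{"slide":[0,0,0],"twist":0}])

```text
clock: 3.02
eef_pos: [0.5938, -0.1337, 0.3048]
tool_rot: [[-0.631, -0.776, -0.001], [-0.776, 0.631, 0.0], [0.0, 0.001, -1.0]]
force: [-0.4, 0.8, 0.5]
gripper_width: 1.001
```

```bash
python3 - <<'E'
from station import *
import cv2
s=observe();print(s['clock'],s['eef_pos'],s['tool_rot'].round(4),s['joint_pos'],s['force'])
d=__import__('numpy').array([.5945,-.1365,.264])-s['eef_pos'];print(s['tool_rot'].T@d)
cv2.imwrite('pics/w1.png',grab_frame('wrist')['pixels'])
E
```

```text
3.0167 [ 0.59375715 -0.13365165  0.30482873] [[-6.312e-01 -7.756e-01 -8.000e-04]
 [-7.756e-01  6.312e-01  5.000e-04]
 [ 1.000e-04  9.000e-04 -1.000e+00]] [-1.98993593e+01  3.33659971e+01  8.13108795e+01  1.12384497e-02
  6.53748510e+01 -1.60762678e+02] [-0.42321667  0.75094519  0.4780302 ]
[ 0.00173497 -0.00241132  0.04082677]
```

View pics/w1.png

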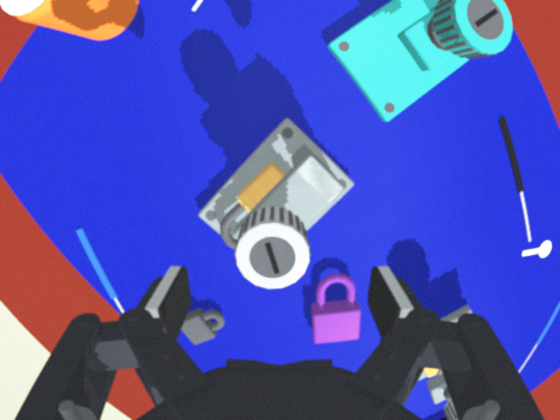

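The wrist view shows the head (273,256) centred between the fingers, with the brass body and dark shackle beneath. Descending and closing.

Emit:
apply_moves(motion=[{"slide":[0.0017,-0.0024,0.01],"twist":0},{"slide":[0,0,0.01],"twist":0},{"slide":[0,0,0.01],"twist":0},{"slide":[0,0,0.01],"twist":0},{"slide":[0,0,0],"twist":0},{"slide":[0,0,0],"twist":0}])

```text
clock: 3.57
eef_pos: [0.5946, -0.1375, 0.2635]
tool_rot: [[-0.63, -0.777, -0.002], [-0.777, 0.63, 0.001], [0.001, 0.002, -1.0]]
force: [-0.3, 0.4, -0.3]
gripper_width: 0.998
```

Emit:
apply_moves(motion=[{"slide":[0,0,0],"twist":0},{"slide":[0,0,0],"twist":0},{"slide":[0,0,0],"twist":0},{"slide":[0,0,0],"twist":0},{"slide":[0,0,0],"twist":0},{"slide":[0,0,0],"twist":0},{"slide":[0,0,0],"twist":0},{"slide":[0,0,0],"twist":0}], claw=1, newtons=25)

```text
clock: 4.23
eef_pos: [0.595, -0.1375, 0.2652]
tool_rot: [[-0.629, -0.777, 0.001], [-0.777, 0.629, -0.0], [-0.0, -0.001, -1.0]]
force: [-0.5, -0.2, 4.6]
gripper_width: 0.455
```

Emit:
apply_moves(motion=[{"slide":[0,0,0],"twist":0},{"slide":[0,0,0],"twist":0},{"slide":[0,0,0],"twist":0},{"slide":[0,0,0],"twist":0}])

```text
clock: 4.57
eef_pos: [0.595, -0.1375, 0.2652]
tool_rot: [[-0.629, -0.777, 0.001], [-0.777, 0.629, -0.0], [-0.0, -0.001, -1.0]]
force: [-0.7, 0.3, 6.0]
gripper_width: 0.462
```

Gripped at about 39 mm. Twisting clockwise.

Emit:
apply_moves(motion=[{"slide":[0,0,0.0002],"twist":7},{"slide":[0,0,0.0002],"twist":7},{"slide":[0,0,0.0002],"twist":7},{"slide":[0,0,0.0002],"twist":7},{"slide":[0,0,0.0002],"twist":7},{"slide":[0,0,0.0002],"twist":7},{"slide":[0,0,0.0002],"twist":7},{"slide":[0,0,0.0002],"twist":7}])

```text
clock: 5.23
eef_pos: [0.5949, -0.1372, 0.2637]
tool_rot: [[-0.996, 0.093, 0.0], [0.093, 0.996, 0.0], [-0.0, 0.001, -1.0]]
force: [-0.9, 2.2, 6.7]
gripper_width: 0.464
```

```bash
python3 - <<'E'
from station import *
import cv2,numpy as np
s=observe();print(s['joint_pos'],s['force'],s['ft_torque'])
cv2.imwrite('pics/w2.png',np.hstack([grab_frame(n)['pixels'][80:360,80:480] for n in('wrist','side')]))
E
```

```text
[-2.01809202e+01  3.61393074e+01  8.34626106e+01  3.99977165e-02
  6.03848846e+01 -1.04864838e+02] [-0.91724479  2.23415042  6.69261861] [0.36431248 0.24112926 0.05868095]
```

View pics/w2.png

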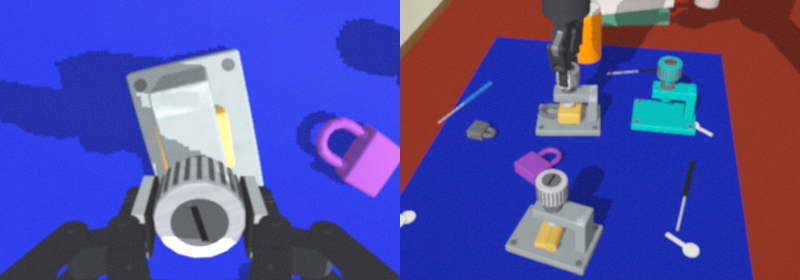

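The head is held between both pads and its slot keeps the same angle to the gripper, so it turns with the gripper. Continuing.

Emit:
apply_moves(motion=[{"slide":[0,0,0.0002],"twist":7},{"slide":[0,0,0.0002],"twist":7},{"slide":[0,0,0.0002],"twist":7},{"slide":[0,0,0.0002],"twist":7},{"slide":[0,0,0.0002],"twist":7},{"slide":[0,0,0.0002],"twist":7},{"slide":[0,0,0.0002],"twist":7},{"slide":[0,0,0.0002],"twist":7}])

```text
clock: 6.0
eef_pos: [0.595, -0.1368, 0.2621]
tool_rot: [[-0.48, 0.877, 0.001], [0.877, 0.48, 0.001], [0.0, 0.001, -1.0]]
force: [-0.4, 3.5, 6.6]
gripper_width: 0.46
```

Emit:
apply_moves(motion=[{"slide":[0,0,0.0002],"twist":7},{"slide":[0,0,0.0002],"twist":7},{"slide":[0,0,0.0002],"twist":7},{"slide":[0,0,0.0002],"twist":7},{"slide":[0,0,0.0002],"twist":7},{"slide":[0,0,0.0002],"twist":7},{"slide":[0,0,0.0002],"twist":7},{"slide":[0,0,0.0002],"twist":7}])

```text
clock: 6.67
eef_pos: [0.5953, -0.1367, 0.2605]
tool_rot: [[0.459, 0.888, 0.002], [0.888, -0.459, 0.001], [0.002, 0.001, -1.0]]
force: [0.6, 4.8, 5.1]
gripper_width: 0.456
```

Emit:
apply_moves(motion=[{"slide":[0,0,0.0002],"twist":7},{"slide":[0,0,0.0002],"twist":7},{"slide":[0,0,0.0002],"twist":7},{"slide":[0,0,0.0002],"twist":7},{"slide":[0,0,0.0002],"twist":7},{"slide":[0,0,0.0002],"twist":7},{"slide":[0,0,0.0002],"twist":7},{"slide":[0,0,0.0002],"twist":7}])

```text
clock: 7.33
eef_pos: [0.5956, -0.137, 0.259]
tool_rot: [[0.993, 0.116, 0.003], [0.116, -0.993, 0.0], [0.003, 0.0, -1.0]]
force: [2.2, 2.5, 5.2]
gripper_width: 0.46
```

Emit:
apply_moves(motion=[{"slide":[0,0,0.0002],"twist":7},{"slide":[0,0,0.0002],"twist":7},{"slide":[0,0,0.0002],"twist":7},{"slide":[0,0,0.0002],"twist":7},{"slide":[0,0,0.0002],"twist":7},{"slide":[0,0,0.0002],"twist":7},{"slide":[0,0,0.0002],"twist":7},{"slide":[0,0,0.0002],"twist":7}])

```text
clock: 8.0
eef_pos: [0.5955, -0.1375, 0.2575]
tool_rot: [[0.652, -0.759, 0.003], [-0.759, -0.652, -0.001], [0.002, -0.002, -1.0]]
force: [2.0, 0.4, 5.3]
gripper_width: 0.457
```

```bash
python3 - <<'E'
from station import *
s=observe();print(s['joint_pos'],s['force'],s['ft_torque'])
E
```

```text
[-2.01882387e+01  3.65872406e+01  8.37336748e+01  3.15950972e-02
  5.95140277e+01  1.19135503e+02] [1.95750733 0.4416499  5.28909527] [ 0.10482753 -0.18756753  0.06391265]
```

Emit:
apply_moves(motion=[{"slide":[0,0,0.0002],"twist":7},{"slide":[0,0,0.0002],"twist":7},{"slide":[0,0,0.0002],"twist":7},{"slide":[0,0,0.0002],"twist":7},{"slide":[0,0,0.0002],"twist":7},{"slide":[0,0,0.0002],"twist":7},{"slide":[0,0,0.0002],"twist":7},{"slide":[0,0,0],"twist":0}])

```text
clock: 8.67
eef_pos: [0.5951, -0.1376, 0.2562]
tool_rot: [[-0.146, -0.989, 0.002], [-0.989, 0.146, -0.001], [0.0, -0.002, -1.0]]
force: [0.2, 0.4, 7.0]
gripper_width: 0.465
```

Emit:
apply_moves(motion=[{"slide":[0,0,0],"twist":0},{"slide":[0,0,0],"twist":0},{"slide":[0,0,0],"twist":0},{"slide":[0,0,0],"twist":0},{"slide":[0,0,-0.01],"twist":0},{"slide":[0,0,-0.01],"twist":0},{"slide":[0,0,-0.01],"twist":0},{"slide":[0,0,-0.01],"twist":0}], claw=0)

```text
clock: 9.33
eef_pos: [0.595, -0.1375, 0.297]
tool_rot: [[-0.139, -0.99, 0.001], [-0.99, 0.139, -0.0], [0.0, -0.001, -1.0]]
force: [0.3, 0.5, 1.2]
gripper_width: 0.998
```

Emit:
apply_moves(motion=[{"slide":[0,0,-0.01],"twist":-7.15},{"slide":[0,0,-0.005],"twist":-7.15},{"slide":[0,0,0],"twist":-7.15},{"slide":[0,0,0],"twist":-7.15},{"slide":[0,0,0],"twist":-7.15},{"slide":[0,0,0],"twist":-7.15},{"slide":[0,0,0],"twist":-7.15},{"slide":[0,0,0],"twist":-7.15}])

```text
clock: 10.0
eef_pos: [0.5949, -0.1375, 0.3116]
tool_rot: [[0.761, -0.649, 0.001], [-0.649, -0.761, -0.0], [0.001, -0.001, -1.0]]
force: [0.5, 0.4, 0.1]
gripper_width: 1.001
```

Emit:
apply_moves(motion=[{"slide":[0,0,0],"twist":-7.15},{"slide":[0,0,0],"twist":-7.15},{"slide":[0,0,0],"twist":-7.15},{"slide":[0,0,0],"twist":-7.15},{"slide":[0,0,0],"twist":-7.15},{"slide":[0,0,0],"twist":-7.15},{"slide":[0,0,0],"twist":0},{"slide":[0,0,0],"twist":0}])

```text
clock: 10.67
eef_pos: [0.5949, -0.1375, 0.3112]
tool_rot: [[0.999, 0.033, 0.001], [0.033, -0.999, -0.0], [0.001, 0.0, -1.0]]
force: [-0.2, -0.7, -0.9]
gripper_width: 1.002
```

```bash
python3 - <<'E'
from station import *
from h import *
s=observe();print(s['joint_pos'],s['force'],s['ft_torque'])
d=np.array([.5945,-.1365,.256])-s['eef_pos'];print(s['tool_rot'].T@d)
f=grab_frame('side');P=cloud(f);z=P[...,2];m=(f['range_z']>0)&(np.hypot(P[...,0]-.5945,P[...,1]+.1365)<.019)&(z<.13)&(z>.1)
q=P[m];top=q[q[:,2]>np.percentile(q[:,2],90)-.004];print(len(q),len(top),np.median(top[:,2]))
cv2.imwrite('pics/w3.png',np.hstack([f['pixels'][120:260,180:320],grab_frame('wrist')['pixels'][150:290,200:340]]).repeat(2,0).repeat(2,1))
E
```

```text
[-2.02028900e+01  3.31540910e+01  8.05834943e+01  6.28269339e-03
  6.61962324e+01  6.79078502e+01] [-0.20267388 -0.74423568 -0.92210965] [ 0.01823458 -0.02342299 -0.07043523]
[-0.00041411 -0.00101677  0.05521798]
276 224 0.11121309688661202
```

View pics/w3.png

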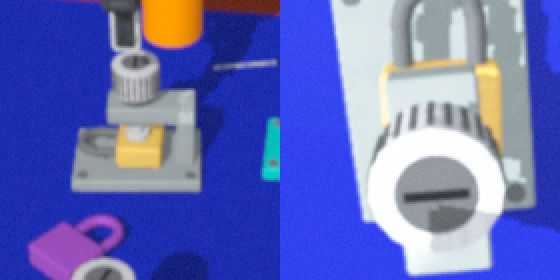

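Top sank 9 mm to 111.2 mm, and home is 110, so it isn't home yet. Regripping for the rest.

Emit:
apply_moves(motion=[{"slide":[0,-0.001,0.01],"twist":0},{"slide":[0,0,0.01],"twist":0},{"slide":[0,0,0.01],"twist":0},{"slide":[0,0,0.01],"twist":0},{"slide":[0,0,0.01],"twist":0},{"slide":[0,0,0.004],"twist":0},{"slide":[0,0,0],"twist":0},{"slide":[0,0,0],"twist":0}])

```text
clock: 11.43
eef_pos: [0.5949, -0.1365, 0.256]
tool_rot: [[0.999, 0.037, -0.0], [0.037, -0.999, 0.0], [-0.0, -0.0, -1.0]]
force: [0.9, -0.4, 0.8]
gripper_width: 0.997
```

Emit:
apply_moves(motion=[{"slide":[0,0,0],"twist":0},{"slide":[0,0,0],"twist":0},{"slide":[0,0,0],"twist":0},{"slide":[0,0,0],"twist":0},{"slide":[0,0,0],"twist":0},{"slide":[0,0,0],"twist":0},{"slide":[0,0,0],"twist":0},{"slide":[0,0,0],"twist":0}], claw=1)

```text
clock: 12.1
eef_pos: [0.595, -0.1367, 0.2569]
tool_rot: [[0.999, 0.037, 0.001], [0.037, -0.999, -0.001], [0.001, 0.001, -1.0]]
force: [-0.4, -1.9, 6.1]
gripper_width: 0.46
```

Emit:
apply_moves(motion=[{"slide":[0,0,0],"twist":0},{"slide":[0,0,0],"twist":0},{"slide":[0,0,0],"twist":0},{"slide":[0,0,0.0002],"twist":7},{"slide":[0,0,0.0002],"twist":7},{"slide":[0,0,0.0002],"twist":7},{"slide":[0,0,0],"twist":0}])

```text
clock: 12.68
eef_pos: [0.5951, -0.1366, 0.2564]
tool_rot: [[0.944, -0.329, 0.002], [-0.329, -0.944, -0.001], [0.002, 0.0, -1.0]]
force: [-0.2, -1.5, 5.8]
gripper_width: 0.462
```

```bash
python3 - <<'E'
from station import *
s=observe();print(s['joint_pos'],s['force'],s['ft_torque'])
E
```

```text
[-2.01092453e+01  3.66220979e+01  8.38594354e+01 -2.19297642e-02
  5.94154387e+01  8.91160723e+01] [-0.23525946 -1.52937726  5.83700641] [-0.2529662   0.09126717  0.10356887]
```

Emit:
apply_moves(motion=[{"slide":[0,0,0.0001],"twist":5},{"slide":[0,0,0.0001],"twist":5},{"slide":[0,0,0.0001],"twist":5},{"slide":[0,0,0],"twist":0}])

```text
clock: 13.02
eef_pos: [0.595, -0.1365, 0.256]
tool_rot: [[0.828, -0.56, 0.001], [-0.56, -0.828, -0.001], [0.001, -0.0, -1.0]]
force: [-0.1, -1.5, 5.1]
gripper_width: 0.461
```

```bash
cat > o.py <<'E'
from station import *
s=observe();print(s['joint_pos'][5],s['joint_efforts'][5],s['force'],s['ft_torque'])
E
python3 o.py
```

```text
103.97985112119221 1.289919912815094 [-0.13126244 -1.5460779   5.13760918] [-0.17281553  0.0654673   0.0684104 ]
```

Emit:
apply_moves(motion=[{"slide":[0,0,0.0001],"twist":5},{"slide":[0,0,0.0001],"twist":5},{"slide":[0,0,0.0001],"twist":5},{"slide":[0,0,0],"twist":0}])

```text
clock: 13.35
eef_pos: [0.595, -0.1363, 0.2555]
tool_rot: [[0.656, -0.755, 0.001], [-0.755, -0.656, -0.0], [0.001, -0.0, -1.0]]
force: [0.3, -0.5, 4.3]
gripper_width: 0.463
```

```bash
python3 o.py
```

```text
118.92938961996619 1.5838510170578957 [ 0.27978791 -0.49467336  4.3448355 ] [-0.04545028  0.09881355  0.36925938]
```

Torque about z jumped from about 0.07 to 0.37 N m, so it has probably reached the stop. A little more to confirm.

Emit:
apply_moves(motion=[{"slide":[0,0,0],"twist":5},{"slide":[0,0,0],"twist":5},{"slide":[0,0,0],"twist":0},{"slide":[0,0,0],"twist":0}])

```text
clock: 13.68
eef_pos: [0.595, -0.1362, 0.2553]
tool_rot: [[0.519, -0.854, 0.001], [-0.854, -0.519, 0.0], [-0.0, -0.001, -1.0]]
force: [0.6, 1.7, 5.3]
gripper_width: 0.462
```

```bash
python3 o.py
```

```text
128.5912936641061 0.28801909647881985 [0.6083728  1.65532312 5.34910162] [ 0.21103666 -0.0669814   0.00581008]
```

Emit:
apply_moves(motion=[{"slide":[0,0,0],"twist":5},{"slide":[0,0,0],"twist":5},{"slide":[0,0,0],"twist":5},{"slide":[0,0,0],"twist":5},{"slide":[0,0,0],"twist":0},{"slide":[0,0,0],"twist":0}])

```text
clock: 14.18
eef_pos: [0.5951, -0.136, 0.255]
tool_rot: [[0.197, -0.98, 0.001], [-0.98, -0.197, 0.001], [-0.001, -0.001, -1.0]]
force: [3.6, 4.1, 1.1]
gripper_width: 0.46
```

```bash
python3 o.py
```

```text
148.53015017744897 0.3855973295867443 [3.60045042 4.12527381 1.1315465 ] [ 0.60696725 -0.4884649   0.12691067]
```

Emit:
apply_moves(motion=[{"slide":[0,0,0],"twist":0},{"slide":[0,0,0],"twist":0},{"slide":[0,0,0],"twist":0},{"slide":[0,0,0],"twist":0},{"slide":[0,0,-0.01],"twist":0},{"slide":[0,0,-0.01],"twist":0},{"slide":[0,0,-0.01],"twist":0},{"slide":[0,0,-0.01],"twist":0}], claw=0)

```text
clock: 14.85
eef_pos: [0.5949, -0.1366, 0.2968]
tool_rot: [[0.193, -0.981, 0.001], [-0.981, -0.193, -0.0], [0.001, -0.001, -1.0]]
force: [-0.3, 0.8, 0.3]
gripper_width: 1.0
```

Emit:
apply_moves(motion=[{"slide":[0,0,-0.015],"twist":0},{"slide":[0,0,0],"twist":0},{"slide":[0,0,0],"twist":0}])

```text
clock: 15.1
eef_pos: [0.595, -0.1365, 0.3116]
tool_rot: [[0.193, -0.981, 0.003], [-0.981, -0.193, -0.001], [0.002, -0.003, -1.0]]
force: [-0.3, -0.4, -0.2]
gripper_width: 0.998
```

```bash
python3 - <<'E'
from station import *
from h import *
s=observe();print(s['clock'],s['joint_pos'],s['force'],s['eef_pos'])
f=grab_frame('side');P=cloud(f);z=P[...,2]
for c in((.5945,-.1365),(.568,.13)):
    m=(f['range_z']>0)&(np.hypot(P[...,0]-c[0],P[...,1]-c[1])<.019)&(z<.13)&(z>.1)
    q=P[m];top=q[q[:,2]>np.percentile(q[:,2],90)-.004];print(len(q),len(top),np.median(top[:,2]))
cv2.imwrite('pics/w4.png',np.hstack([f['pixels'][120:260,180:320],grab_frame('wrist')['pixels'][150:290,200:340]]).repeat(2,0).repeat(2,1))
E
```

```text
15.1 [-2.01157842e+01  3.30963580e+01  8.06302322e+01  4.11284799e-03
  6.61011137e+01  1.48776476e+02] [-0.27819546 -0.42845303 -0.19951365] [ 0.59496998 -0.13654099  0.31156112]
280 228 0.11121498708992206
644 545 0.12071156264055227
```

View pics/w4.png

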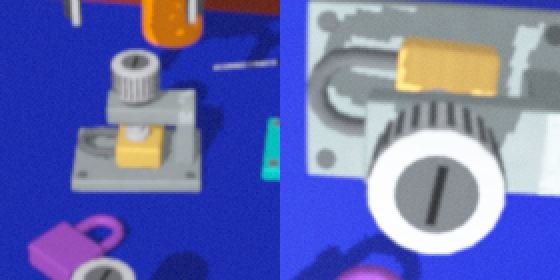

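In the second grip the slot barely turned (about 72–81° relative slip against an 81° twist) and the height stayed at 111.2 mm. That suggests it was already on the stop, with about 1.2 mm of depth bias. I'll verify with a firmer grip and the torque reading.

Emit:
apply_moves(motion=[{"slide":[0,0,0.01],"twist":-7},{"slide":[0,0,0.01],"twist":-7},{"slide":[0,0,0.01],"twist":-7},{"slide":[0,0,0.01],"twist":-7},{"slide":[0,0,0.01],"twist":-7},{"slide":[0,0,0.006],"twist":-7},{"slide":[0,0,0],"twist":0},{"slide":[0,0,0],"twist":0}])

```text
clock: 15.87
eef_pos: [0.5946, -0.1364, 0.2532]
tool_rot: [[0.797, -0.603, -0.002], [-0.603, -0.797, 0.001], [-0.002, 0.001, -1.0]]
force: [-0.4, 0.0, -0.1]
gripper_width: 1.0
```

Emit:
apply_moves(motion=[{"slide":[0,0,0],"twist":0},{"slide":[0,0,0],"twist":0},{"slide":[0,0,0],"twist":0},{"slide":[0,0,0],"twist":0},{"slide":[0,0,0],"twist":0},{"slide":[0,0,0],"twist":0},{"slide":[0,0,0],"twist":0},{"slide":[0,0,0],"twist":0}], claw=1, newtons=60)

```text
clock: 16.53
eef_pos: [0.5949, -0.1364, 0.2548]
tool_rot: [[0.8, -0.601, 0.001], [-0.601, -0.8, -0.0], [0.001, -0.0, -1.0]]
force: [-2.1, 0.6, 6.3]
gripper_width: 0.45
```

Emit:
apply_moves(motion=[{"slide":[0,0,0],"twist":0},{"slide":[0,0,0],"twist":0},{"slide":[0,0,0],"twist":0},{"slide":[0,0,0],"twist":4},{"slide":[0,0,0],"twist":4}])

```text
clock: 16.95
eef_pos: [0.5958, -0.1372, 0.2548]
tool_rot: [[0.708, -0.706, 0.004], [-0.706, -0.708, -0.004], [0.006, -0.0, -1.0]]
force: [7.0, -6.9, 0.4]
gripper_width: 0.458
```

```bash
python3 o.py
```

```text
114.83837817240584 0.34631327725946903 [ 6.96474218 -6.91945993  0.43895091] [-1.44530154 -1.26961614  1.30277566]
```

Emit:
apply_moves(motion=[{"slide":[0,0,0.0001],"twist":4},{"slide":[0,0,0.0001],"twist":4}])

```text
clock: 17.12
eef_pos: [0.5958, -0.1375, 0.2548]
tool_rot: [[0.602, -0.798, 0.004], [-0.798, -0.602, -0.004], [0.005, -0.001, -1.0]]
force: [1.7, -3.7, 6.6]
gripper_width: 0.454
```

```bash
python3 o.py
```

```text
122.88528275033568 0.3151644207537174 [ 1.72768237 -3.68272311  6.59674205] [-0.68609467 -0.45985683  1.66166902]
```

1.3–1.7 N m against 0.04 N m of thread friction means it's hard on the stop. Releasing, retreating and checking.

Emit:
apply_moves(motion=[{"slide":[0,0,0],"twist":0},{"slide":[0,0,0],"twist":0},{"slide":[0,0,0],"twist":0},{"slide":[0,0,0],"twist":0},{"slide":[0,0,0],"twist":0},{"slide":[0,0,-0.01],"twist":0},{"slide":[0,0,-0.01],"twist":0},{"slide":[0,0,-0.02],"twist":0}], claw=0)

```text
clock: 17.78
eef_pos: [0.5944, -0.1363, 0.2935]
tool_rot: [[0.603, -0.797, -0.003], [-0.797, -0.603, 0.001], [-0.003, 0.002, -1.0]]
force: [-0.9, -0.6, 0.7]
gripper_width: 0.999
```

Emit:
apply_moves(motion=[{"slide":[0,0,-0.03],"twist":0},{"slide":[0,0,-0.03],"twist":0},{"slide":[0,0,-0.03],"twist":0},{"slide":[0,0,0],"twist":0},{"slide":[0,0,0],"twist":0},{"slide":[0,0,0],"twist":0}])

```text
clock: 18.28
eef_pos: [0.5945, -0.1364, 0.3841]
tool_rot: [[0.603, -0.798, 0.0], [-0.798, -0.603, 0.0], [0.0, -0.0, -1.0]]
force: [0.1, 0.1, -1.1]
gripper_width: 1.0
```

```bash
python3 - <<'E'
from station import *
from h import *
s=observe();print(s['clock'],s['force'],s['eef_pos'],s['gripper_width'])
f=grab_frame('side');P=cloud(f);z=P[...,2]
for c in((.5945,-.1365),(.568,.13)):
    m=(f['range_z']>0)&(np.hypot(P[...,0]-c[0],P[...,1]-c[1])<.019)&(z<.13)&(z>.1)
    q=P[m];top=q[q[:,2]>np.percentile(q[:,2],90)-.004];print(len(q),np.median(top[:,2]))
a=cv2.resize(f['pixels'][130:230,190:310],(480,400));b=cv2.resize(f['pixels'][240:355,170:290],(300,400))
cv2.imwrite('pics/w5.png',np.hstack([a,b]))
E
```

```text
18.2833 [ 0.12540218  0.08671341 -1.12957649] [ 0.5944731  -0.13637452  0.38413349] 0.9998745645661784
272 0.11118933297059169
644 0.12066251547522755
```

View pics/w5.png

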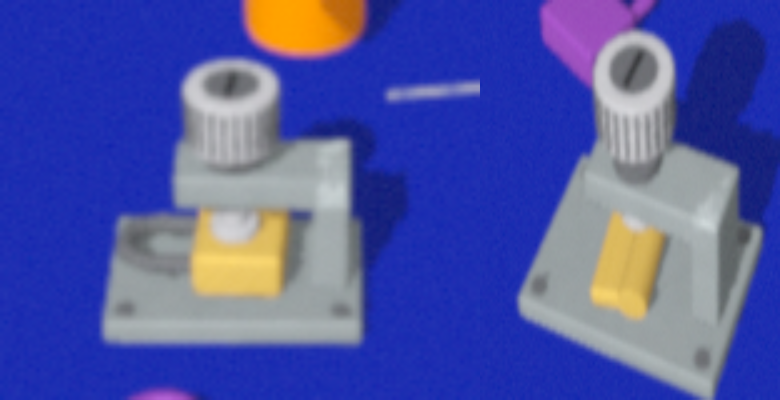

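The screw is down with its foot on the padlock body, and the padlock is still under it. The other stand is unchanged.

```bash
python3 -c "
from station import *
print(close_job())"
```

```text
the job is handed in; nothing more can be done
None
```

I tightened the thumbscrew over the padlock to its stop, released it, backed the gripper off and handed the job in at about 18 s of the 61 s. No verdict came back, so this rests on my own checks.

- **Turning:** the first grip turned the screw about 329° clockwise, and the head sank 9 mm.
- **Second grip:** a further 81° twist at 25 N mostly slipped, and the head sank no further.
- **Stop check:** a third grip at 60 N met 1.3–1.7 N m straight away. Thread friction is only 0.04 N m, so I took this as the hard stop.
- **Final view:** the foot sits on the padlock body, and the padlock lies under the screw. I judged its position by eye and did not measure the 20 mm limit.
- **Other stand:** its thumbscrew was never touched, and its head height stayed at 120.7 mm.
- **Contact:** the gripper was open and clear above the stand, with about 1 N on the wrist.

**Disagreement:** the camera put the final head top at 111.2 mm, where 110 mm is expected when home. That is within the 2 mm calibration error, and I trusted the torque check over it.

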